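Unlatch and open the sample transport case

TASK

Open the blue-lidded sample transport case so that the bottles in it can be unloaded: press the red button until the flush T handle pops up, turn the handle clockwise (seen from above) until you feel its stop, then raise the lid until it stands open on its own at 45 degrees or more, and let go. Be gentle: do not ram the button and do not force the handle against its stop. Leave the two bottles and the tip box on the bench where they stand.

Things in the scene. Friction and masses are not known exactly. Their poses are not given: they have to be found in the camera images.
- sample_case: Aluminium sample transport case, 200 x 270 x 150 mm high with its blue lid shut, heavy, does not move. Origin on the bench under its centre; x points from its front to its hinges at the back (away from the robot), y to its left, z up.
- release_button: Red round push button on the lid, 22 mm across, left of the T handle in the same steel plate, standing 9 mm proud of it. Origin at the centre of its top. Springs back; lets the handle go after about 3 mm at 3.5 to 4.5 N; the spring reaches 5.5 N at 5 mm and 7 N at 7 mm, where it meets a hard bottom. More than 25 N on it damages it.
- t_handle: Silver T handle: its bar is 76 mm long (along its y), 12 mm wide, 11 mm high. Origin at the bar's centre. At first the bar lies flush in a pan 22 mm wide, too narrow for fingers; once released, its spring lifts it 24 mm, so that its centre stands 19.5 mm above the lid. It turns about the vertical line through its centre.
- handle_spindle: The handle's spindle, hidden in the lid, with the latch cam on it. Turns with the handle; origin on its axis at lid height. Turning takes 0.05 to 0.2 N m, least once the cam is clear. A firm stop comes somewhere between 47 and 86 degrees clockwise, other in every case; the lid is free only in the last 4 degrees before it. Over 14 N of cam on stop (about 0.5 N m at the bar) is forcing it.
- case_lid: Blue lid, 30 mm deep. Origin on the hinge line, in the middle of the lid's back edge, 120 mm above the bench; x and y as the case's while shut. It swings up about its y axis, away from the robot, up to 75 degrees; stiff hinges hold it wherever it is left. Raising it takes 6 to 9 N at the handle. When the cam lets go, the rubber seal lifts its front 1 to 2 mm.
- handle_plate (a point): Point on the lid's upper face where the handle's axis passes: 150 mm in front of the hinge line (along the lid's -x), 30 mm above it, 150 mm above the bench while shut. Axes as the lid's. The button's centre lies 70 mm to +y of it. The steel plate round the handle is 2 mm proud of the lid.
- bottle_hdpe: White reagent bottle with a red cap, 58 mm across, 112 mm high; not to be moved. Origin under its centre.
- wash_bottle: White wash bottle with a red top and spout, 64 mm across, 193 mm high; not to be moved. Origin under its centre.
- tip_box: Grey box of pipette tips, 70 x 105 x 62 mm; not to be moved. Origin under its centre.

How it is judged (in metres and radians):
On the way, in this order (a step that is already met when the one before it is completed fails the run):
1. the T handle has popped up out of its pan (z of t_handle in the frame of handle_plate above 0.014 m), for 0.2 s.
2. the T handle is turned clear of the closed position (angle between the y axis of t_handle and the y axis of handle_plate, either way round above 0.6 rad), for 0.2 s.
At the end, for the whole second after the job is handed in: the lid stands still, raised by more than 0.7 rad (40 degrees) (angle between handle_plate's own z axis and vertical above 0.7 rad and angular speed of case_lid below 0.05 rad/s); the robot touches nothing.
It fails at once if the red button is pressed too hard (contact force between anything else and release_button above 25 N).
It fails at once if the handle is forced against its stop (contact force between handle_spindle and case_lid above 14 N).
It fails at once if the reagent bottle, the wash bottle or the tip box is moved more than 30 mm (distance of any of bottle_hdpe, wash_bottle, tip_box from where it was at the start of the episode above 0.03 m).
It also fails if it takes over 72 s, if anything falls off the work surface, if the arm or the gripper's body presses on something with over 40 N, if the wrist force passes 120 N, or if a joint passes its speed limit or range.

ROBOT

A 7-joint arm with a two-finger parallel gripper is mounted at the origin on the work surface; the furniture and walls round the work are solid. World frame = base frame: x ahead of the robot, y to its left, z up, the work surface at z = 0. Lengths are in mm, angles in rad, forces in N, time in s.
With the tool pointing down it reaches from about 425 to 925 mm from the base axis. Payload 6.8 kg.
Tool frame: the origin (TCP) lies at the centre of the arm's flange, where the gripper is bolted on; the fingertips stand 182 mm ahead of it and the grasp point (between the pads) lies 163 mm ahead of it (robot.grip_depth is the z of the grasp point in the tool frame, in mm); z points along the fingers, x is the direction in which the jaws open and shut, and the axes are right-handed (so a half turn about z gives the same grasp; the last joint's range is limited). The gripper opens to 88 mm and grips with 3 to 60 N. Pads are 20 mm wide; open, the fingers measure 115 mm over their backs; the gripper's body (75 mm by 178 mm) begins 61 mm behind the grasp point.
Start: joints at [1.094, 0.477, 0.022, 1.555, -0.011, 1.109, -0.083], TCP at [243.341, -629.625, 404.664] pointing down, gripper open.
Joint ranges: [-2.96, 2.96], [-0.34, 2.1], [-1.41, 1.46], [0.24, 2.44], [-1.37, 4.51], [0.17, 1.92], [-2.96, 2.96]. Speed limits (rad/s): [2.39, 2.39, 3.14, 3.14, 3.14, 3.14, 3.14].

INTERFACE

Orientations are given as a rotation vector (axis times angle).
In Python, from plant import robot gives the robot as it stands.
- The arm moves only by the tool servo_tool, never from a script. Its argument "deltas" is a list of rows, each a list of 7 numbers: the shift along the world's x, y, z in m, then the turn, a rotation vector about the world's x, y, z in degrees, then the opening in per cent of the stroke, from 0 (shut) to 100 (fully open). A call has 1 to 8 rows; each row shifts and turns the pose as measured when the row begins; what a row does not reach is not made up. A row lasts 1/12 s, in which the tool goes at most 41.7 mm and 7.16 degrees, less where a joint would pass 70% of its speed; a pose out of reach is approached as far as the arm can. A call is refused whole if a number of a shift passes 0.0417 or a number of a turn 7.16, either way. A call with a gripper value outside its range is refused whole. The fingers move at their own pace and stop on an object; "force" is the grip in N (left out, the last holds). Time passes only in rows, so rows that do not move let the fingers close. It gives the time, the measured TCP pose, the force and the opening at its end, in the units of the state.
- robot.get_state(): the state, without advancing time (a new reading comes with each control period).
- robot.get_image(name): name is "scene" or "side" or "wrist"; returns the picture (480x640x3 uint8, red, green, blue); there is no depth.
- robot.camera_model(name): a dict with "vertical_fov" (degrees; the focal length in pixels is half the picture's height over the tangent of half this angle, whatever the lens; pixels are square), "cx", "cy" (the principal point, pixels), "dist" ([k1, k2, p1, p2, k3] as OpenCV has them; the pictures are not rectified), "view" (4x4, takes a point from world to camera coordinates). Camera axes: x right, y up, looking along -z (the intrinsics and any distortion apply to the point x, -y, -z); pixel columns grow to the right and rows downward; lengths in mm; the calibration is good to about 2 mm. A picture is of the moment at which its call begins: read the wrist's pose just before it. camera_model takes no time and is no camera call; for the wrist camera it gives the pose at the moment of the call.
- robot.sign_off(): hands the job in, once; it reports no verdict.
Trained networks look in the newest picture that a camera, given by its name, has taken for a name from the list of things; names that differ only in an ending like _2 or _b are one class to them, and where a whole thing is asked for, a point or a joint stands for the part that bears it (a point fixed in the world has none). Each returns a list of dicts, best first, with "score" (0 to 1); they miss things now and then, are a little off and sometimes report something else, mostly with a low value. They report only what shows in the picture. A call takes as long as a camera call.
- robot.search_frame(name, camera): "location" ([column, row] in pixels, amid what is visible of it).
- robot.trace(name, camera): "pixels" (480x640 bool, what is visible of it) and "location" ([column, row] in pixels, amid what is visible of it).
The state is a dict: "time_s": time; "joint_positions": joint angles; "qvel": joint speeds; "joint_torque": joint torques, N m; "ee_pos": TCP position; "tcp_rot": TCP orientation; "force": force on the tool from outside, world axes, zero at the start; "torque": the same for the moment, N m; "width": opening from 0.0 (shut) to 1.0 (fully open).
Only numpy, scipy, OpenCV 4.12 (cv2) and the standard library are available. Lean on these libraries where they do the work, as an engineer would, in place of code of your own. Each camera call takes 0.05 s, during which the arm holds its last target.

## Working session

There is one attempt and no reset: what is moved stays moved. The work goes in short steps, Python scripts to look and compute and a tool call to move; the robot and the scene stay as the last step left them, time stands still between calls to the robot, and variables do not carry over. Pictures are saved under pics/ and viewed, and the job is handed in when it is done.

Besides the shell and the picture viewer there is one more tool, called after "Request:" in YAML: its name, and indented under it one key for each argument. servo_tool: Moves the arm, as the interface text tells. Its arguments: {"type":"object","properties":{"deltas":{"type":"array","items":{"type":"array","items":{"type":"number"}}},"force":{"type":"number"}},"required":["deltas"]}

```bash
ls; mkdir -p pics; python3 - <<'E'
from plant import robot
import cv2,numpy as np
s=robot.get_state();print({k:np.round(v,3).tolist() for k,v in s.items()})
for c in ["scene","side","wrist"]:
    im=robot.get_image(c);cv2.imwrite(f"pics/{c}0.png",im[:,:,::-1])
    m=robot.camera_model(c);print(c,m["vertical_fov"],m["cx"],m["cy"],m["dist"],np.round(m["view"],3).tolist())
    for n in ["release_button","t_handle","case_lid"]:
        print(c,n,[(round(d["score"],2),np.round(d["location"],1).tolist()) for d in robot.search_frame(n,c)][:3])
E
```

```text
pics
{'time_s': 0.0, 'joint_positions': [1.094, 0.478, 0.022, 1.556, -0.011, 1.109, -0.083], 'qvel': [-0.001, 0.001, -0.001, 0.001, -0.0, 0.001, 0.0], 'joint_torque': [-0.0, -58.286, 1.535, -27.261, -0.054, 0.017, 0.0], 'ee_pos': [243.268, -629.372, 403.724], 'tcp_rot': [-2.59, 1.776, 0.002], 'force': [-0.746, -0.77, 0.46], 'torque': [0.022, -0.037, -0.009], 'width': 1.004}
scene 42.58185783724556 315.4920340907449 233.80050722016983 [-0.16793948  0.          0.          0.          0.        ] [[-0.8, -0.6, 0.013, 332.87], [0.247, -0.31, 0.918, -247.312], [-0.546, 0.738, 0.396, -988.465], [0.0, 0.0, 0.0, 1.0]]
scene release_button [(0.56, [225.2, 247.4])]
scene t_handle []
scene case_lid [(0.66, [241.7, 243.8])]
side 42.753295910110296 313.3510606101021 238.24074262816606 [-0.06015531  0.          0.          0.          0.        ] [[-0.972, -0.233, -0.009, 432.735], [0.108, -0.485, 0.868, -177.505], [-0.207, 0.843, 0.497, -1230.086], [0.0, 0.0, 0.0, 1.0]]
side release_button []
side t_handle []
side case_lid [(0.65, [257.8, 259.6])]
wrist 69.95842626890634 323.1514436501105 235.63973083682967 [-0.06300339  0.          0.          0.          0.        ] [[0.361, -0.932, -0.001, -674.653], [0.905, 0.351, -0.242, 29.893], [0.226, 0.086, 0.97, -389.726], [0.0, 0.0, 0.0, 1.0]]
wrist release_button []
wrist t_handle []
wrist case_lid []
```

View pics/scene0.png

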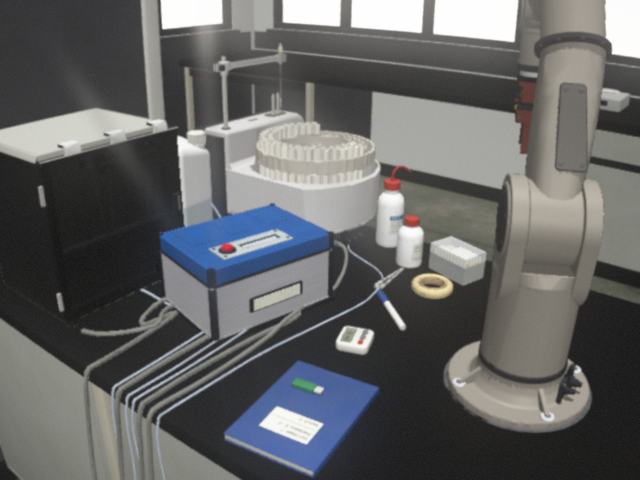

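View pics/side0.png

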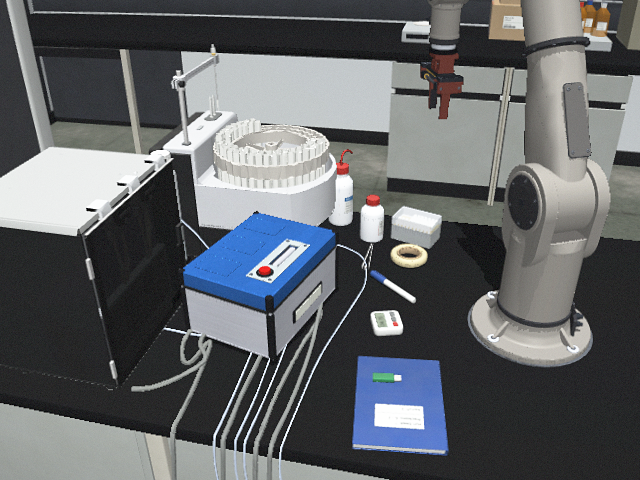

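View pics/wrist0.png

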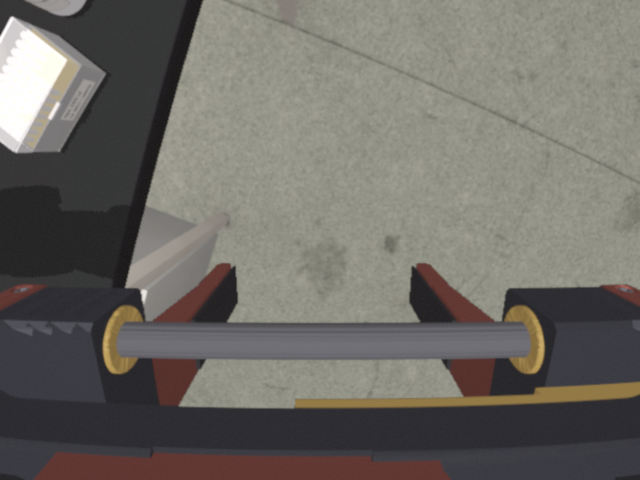

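Scene: button at about (228,248), plate out to (292,235). Side: button at about (264,271), plate up to (305,242). The bottles and tip box are behind the case, towards −y. Next I triangulate.

```bash
cat > h.py <<'E'
import numpy as np,cv2
from plant import robot
def cam(c,m=None):
    m=m or robot.camera_model(c);f=240/np.tan(np.radians(m["vertical_fov"]/2))
    K=np.array([[f,0,m["cx"]],[0,f,m["cy"]],[0,0,1]]);V=np.diag([1,-1,-1,1.])@np.array(m["view"])
    return K,np.array(m["dist"],float),V
def ray(C,uv):
    K,d,V=C;p=cv2.undistortPoints(np.array([[uv]],float),K,d)[0,0]
    R=V[:3,:3];o=-R.T@V[:3,3];return o,R.T@np.array([p[0],p[1],1])
def atz(C,uv,z):
    o,r=ray(C,uv);return o+r*(z-o[2])/r[2]
def proj(C,P):
    K,d,V=C;P=np.atleast_2d(np.asarray(P,float))
    return cv2.projectPoints(P,cv2.Rodrigues(V[:3,:3])[0],V[:3,3],K,d)[0][:,0]
def tri(obs):
    A=np.zeros((3,3));b=np.zeros(3)
    for C,uv in obs:
        o,r=ray(C,uv);r=r/np.linalg.norm(r);M=np.eye(3)-np.outer(r,r);A+=M;b+=M@o
    return np.linalg.solve(A,b)
def yaw(s):
    return np.degrees(np.arctan2(*cv2.Rodrigues(np.array(s["tcp_rot"]))[0][[1,0],0]))
E
python3 - <<'E'
from h import *
ims={c:cv2.imread(f"pics/{c}0.png") for c in["scene","side"]}
C={c:cam(c) for c in ims}
uv={}
for c,a in [("scene",(205,235,260,262)),("side",(240,255,290,290))]:
    im=ims[c].astype(int);x0,y0,x1,y1=a
    m=(im[...,2]>130)&(im[...,1]<90)&(im[...,0]<90)
    mm=np.zeros_like(m);mm[y0:y1,x0:x1]=m[y0:y1,x0:x1];ys,xs=np.nonzero(mm);uv[c]=(xs.mean(),ys.mean());print(c,uv[c],mm.sum())
    big=cv2.resize(ims[c][200:350,150:350],None,fx=4,fy=4,interpolation=cv2.INTER_CUBIC);cv2.imwrite(f"pics/{c}0z.png",big[:600])
    print(atz(C[c],uv[c],158))
B=tri([(C[c],uv[c]) for c in C]);print(B)
E
```

```text
scene (np.float64(226.73684210526315), np.float64(247.57894736842104)) 57
[502.90054555 150.33559016 158.        ]
side (np.float64(264.1125), np.float64(270.2125)) 80
[500.90860586 149.67121028 158.        ]
[499.66474988 153.37597386 160.24242429]
```

```bash
ls pics
```

```text
scene0.png
scene0z.png
side0.png
side0z.png
wrist0.png
```

View pics/side0z.png

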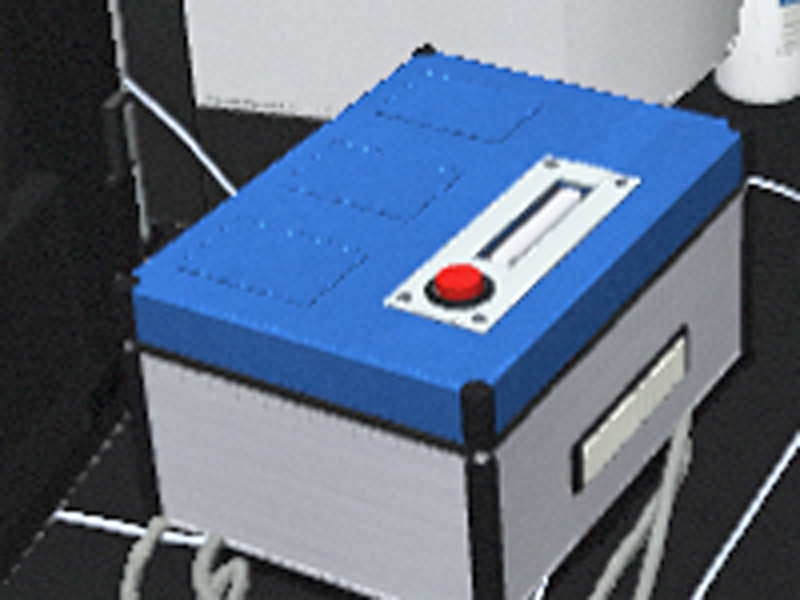

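View pics/scene0z.png

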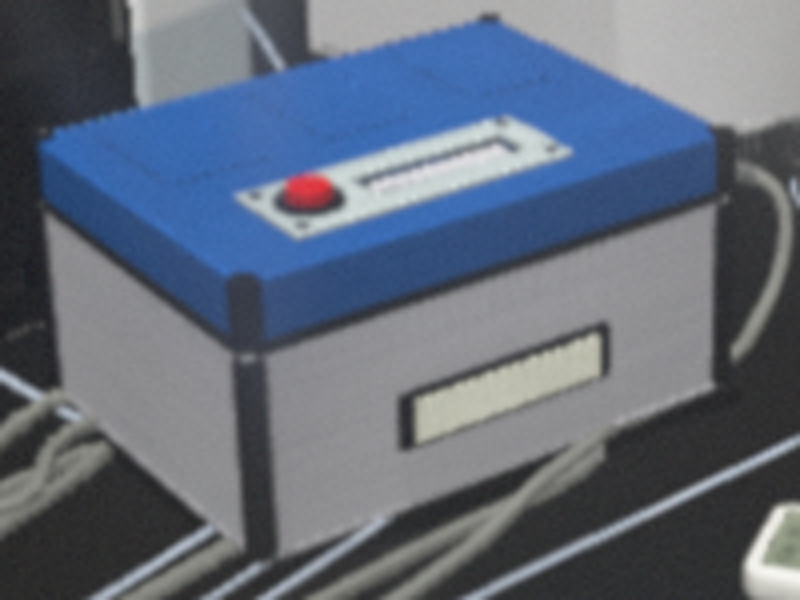

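Both zooms show the plate with the button at its left end. I fit yaw from the plate corners at z=152 and the lid corners at z=150.

```bash
python3 - <<'E'
from h import *
C={c:cam(c) for c in["scene","side"]}
pl={"side":[(388,303),(487,330),(637,181),(545,157)],"scene":[(235,193),(300,238),(572,152),(500,117)]}
for c in pl:
    P=np.array([atz(C[c],(u/4+150-.4,v/4+200-.4),152)[:2] for u,v in pl[c]])
    print(c,P.round(1).tolist(), P.mean(0))
    d1=P[0]-P[3];d2=P[1]-P[2];d3=P[3]-P[2];d4=P[0]-P[1]
    for d in(d1,d2): print(np.linalg.norm(d),np.degrees(np.arctan2(-d[0],d[1])))
    for d in(d3,d4): print(np.linalg.norm(d),np.degrees(np.arctan2(d[1],d[0])))
ld={"side":[(135,275),(735,125),(425,55)],"scene":[(45,135),(490,22)]}
for c in ld: print(c,[atz(C[c],(u/4+150-.4,v/4+200-.4),150)[:2].round(1).tolist() for u,v in ld[c]])
E
```

```text
side [[530.2, 164.6], [479.3, 175.8], [445.1, 32.2], [496.3, 19.1]] [487.71551959  97.92152879]
149.43006600648647 -13.13848528079207
147.62821805175878 -13.424601308532527
52.861496369156164 -14.390899712711162
52.11569745585889 -12.425735052506596
scene [[537.4, 162.7], [481.6, 177.7], [447.6, 32.3], [501.0, 21.3]] [491.92553437  98.5079341 ]
145.99436404412003 -14.418206346103354
149.3287844359859 -13.157294904280654
54.5433232831796 -11.700014188930142
57.77235943709081 -15.123973717155858
side [[655.8, 165.4], [410.0, -37.9], [592.0, -78.2]]
scene [[660.1, 170.3], [592.5, -78.2]]
```

Request:
servo_tool:
  deltas:
    - [0.01,0,0.04,0,0,0,0]
    - [0.02,0.03,0.02,0,0,7,0]
    - [0.018,0.037,0,0,0,7,0]
    - [0.018,0.037,0,0,0,7,0]
    - [0.018,0.037,0,0,0,7,0]
    - [0.018,0.037,0,0,0,7,0]
    - [0.015,0.038,0,0,0,7,0]
    - [0.015,0.038,0,0,0,7,0]
  force: 20

```text
time_s: 1.27
ee_pos: [370.4, -375.4, 466.5]
tcp_rot: [3.086, -0.527, 0.002]
force: [1.1, -0.3, 0.6]
width: 0.432
```

Request:
servo_tool:
  deltas:
    - [0.012,0.039,0,0,0,7,0]
    - [0.012,0.039,0,0,0,7,0]
    - [0.012,0.039,0,0,0,0,0]
    - [0.012,0.039,0,0,0,0,0]
    - [0.012,0.039,0,0,0,0,0]
    - [0.012,0.039,0,0,0,0,0]
    - [0.012,0.039,0,0,0,0,0]
    - [0.012,0.039,0,0,0,0,0]

```text
time_s: 1.93
ee_pos: [464.8, -55.9, 469.5]
tcp_rot: [3.122, -0.128, 0.014]
force: [0.9, -0.0, -0.2]
width: 0.006
```

Request:
servo_tool:
  deltas:
    - [0.01,0.03,-0.01,0,0,-4.5,0]
    - [0.01,0.03,-0.01,0,0,-4.5,0]
    - [0,0.02,0,0,0,0,0]
    - [0,0,0,0,0,0,0]

```text
time_s: 2.27
ee_pos: [485.9, 37.5, 451.1]
tcp_rot: [3.106, -0.366, 0.022]
force: [-0.7, 1.2, 0.1]
width: 0.005
```

```bash
python3 - <<'E'
from h import *
s=robot.get_state();print(s["ee_pos"],yaw(s),np.degrees(s["tcp_rot"]))
C=cam("wrist");im=robot.get_image("wrist");cv2.imwrite("pics/w1.png",im[:,:,::-1])
print("campos",-C[2][:3,:3].T@C[2][:3,3])
for n in ["release_button","t_handle"]:
    for d in robot.trace(n,"wrist"): print(n,d["score"],d["location"],d["pixels"].sum(),atz(C,d["location"],160 if n[0]=="r" else 146))
E
```

```text
[485.9329559   37.54882004 451.14612536] -13.45035812923943 [177.97090019 -20.9945689    1.26470388]
campos [501.76003881 101.07073993 430.3513901 ]
release_button 0.67 [303.0, 81.2] 774 [502.08385669 149.41987903 160.        ]
t_handle 0.97 [302.9, 173.0] 1348 [484.77185474  83.33682543 146.        ]
```

View pics/w1.png

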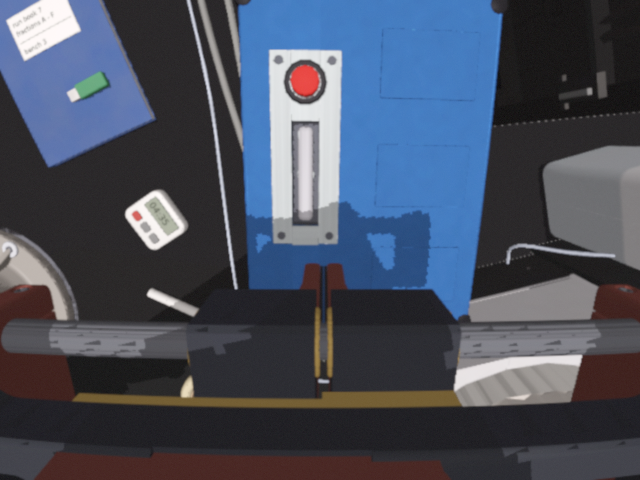

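Wrist view: the button is at (303,81), giving (502,149.5), and the handle is at (303,173), giving (485,83). This agrees with the other cameras. I move above the button.

```bash
python3 - <<'E'
from h import *
s=robot.get_state();R=cv2.Rodrigues(np.array(s["tcp_rot"]))[0];print(R.round(4),np.array(s["ee_pos"])+R@[0,0,182])
# world correction rotation to exact down w/ yaw -14
a=np.radians(-14);Rt=np.array([[np.cos(a),np.sin(a),0],[np.sin(a),-np.cos(a),0],[0,0,-1]])
print(np.degrees(cv2.Rodrigues(Rt@R.T)[0].ravel()))
E
```

```text
[[ 0.971  -0.239   0.0117]
 [-0.2388 -0.9709 -0.018 ]
 [ 0.0156  0.0147 -0.9998]] [488.19816006  28.86733468 269.01299917]
[ 1.03464851  0.66731586 -0.17825337]
```

Request:
servo_tool:
  deltas:
    - [0.004,0.03,-0.03,1.0,0.7,0,0]
    - [0.004,0.03,-0.03,0,0,0,0]
    - [0.004,0.025,-0.02,0,0,0,0]
    - [0.004,0.02,0,0,0,0,0]
    - [0,0,0,0,0,0,0]
    - [0,0,0,0,0,0,0]

```text
time_s: 2.92
ee_pos: [505.1, 126.3, 369.5]
tcp_rot: [3.107, -0.413, 0.008]
force: [-0.4, 0.3, -0.8]
width: 0.003
```

```bash
cat > st.py <<'E'
from h import *
def show():
    s=robot.get_state();R=cv2.Rodrigues(np.array(s["tcp_rot"]))[0];e=np.array(s["ee_pos"])
    print("t",round(s["time_s"],2),"tip",(e+R@[0,0,182]).round(1),"grip",(e+R@[0,0,163]).round(1),"yaw",round(yaw(s),1),"z",R[:,2].round(3),"F",np.round(s["force"],1),"T",np.round(s["torque"],2),"w",round(s["width"],3))
    a=np.radians(yaw(s));Rt=np.array([[np.cos(a),np.sin(a),0],[np.sin(a),-np.cos(a),0],[0,0,-1]])
    print("levelling rot deg",np.degrees(cv2.Rodrigues(Rt@R.T)[0].ravel()).round(2))
    return s
E
python3 - <<'E'
from st import *
show()
C=cam("wrist");im=robot.get_image("wrist");cv2.imwrite("pics/w2.png",im[:,:,::-1])
for n in ["release_button","t_handle"]:
    for d in robot.trace(n,"wrist"): print(n,d["score"],d["location"],d["pixels"].sum(),atz(C,d["location"],160 if n[0]=="r" else 146))
E
```

```text
t 2.92 tip [505.9 124.9 187.5] grip [505.8 125.  206.5] yaw -15.2 z [ 0.004 -0.008 -1.   ] F [-0.4  0.3 -0.8] T [-0.03 -0.04 -0.05] w 0.003
levelling rot deg [0.44 0.25 0.  ]
release_button 0.72 [306.3, 225.8] 1209 [503.3528837  150.66985063 160.        ]
```

View pics/w2.png

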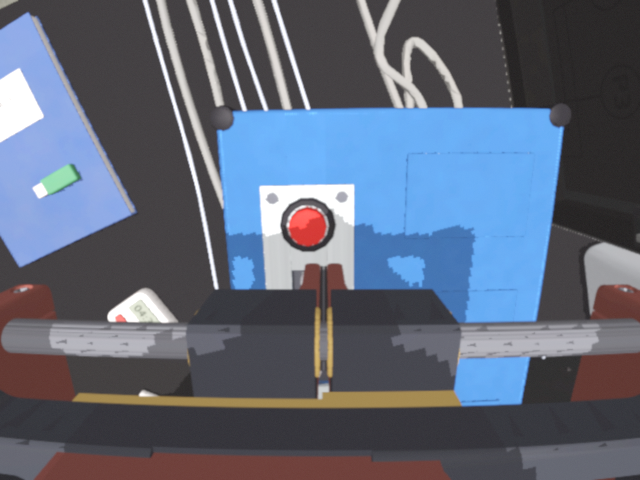

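Wrist view: button at (306,226), giving (503,150.5). It needs about −3 in x and +25.5 in y.

Request:
servo_tool:
  deltas:
    - [-0.001,0.014,-0.007,0.4,0.25,0.7,0]
    - [-0.001,0.01,-0.006,0,0,0,0]
    - [0,0.002,0,0,0,0,0]
    - [0,0,0,0,0,0,0]

```text
time_s: 3.4
ee_pos: [504.0, 149.8, 358.3]
tcp_rot: [-3.115, 0.407, -0.009]
force: [1.3, 0.2, -0.1]
width: 0.005
```

```bash
python3 -c "
from st import *
show()"
```

```text
t 3.4 tip [505.  149.6 176.3] grip [504.9 149.7 195.3] yaw -14.9 z [ 0.006 -0.001 -1.   ] F [ 1.3  0.2 -0.1] T [-0.01 -0.05  0.01] w 0.005
levelling rot deg [ 0.03  0.32 -0.  ]
```

Request:
servo_tool:
  deltas:
    - [-0.002,0,-0.004,0,0.3,0,0]
    - [0,0,-0.004,0,0,0,0]
    - [0,0,-0.003,0,0,0,0]
    - [0,0,-0.001,0,0,0,0]
    - [0,0,-0.001,0,0,0,0]

```text
time_s: 3.82
ee_pos: [502.0, 148.5, 344.7]
tcp_rot: [3.114, -0.409, 0.002]
force: [0.3, 0.2, -0.5]
width: 0.006
```

Request:
servo_tool:
  deltas:
    - [0,0,-0.001,0,0,0,0]
    - [0,0,-0.001,0,0,0,0]

```text
time_s: 3.98
ee_pos: [502.0, 148.4, 342.8]
tcp_rot: [3.114, -0.41, 0.001]
force: [-1.1, -0.1, 3.3]
width: 0.009
```

Request:
servo_tool:
  deltas:
    - [0,0,-0.001,0,0,0,0]
    - [0,0,-0.001,0,0,0,0]

```text
time_s: 4.15
ee_pos: [502.0, 148.4, 341.2]
tcp_rot: [3.113, -0.41, 0.002]
force: [-1.3, -0.8, 3.7]
width: 0.008
```

Request:
servo_tool:
  deltas:
    - [0,0,-0.001,0,0,0,0]

```text
time_s: 4.23
ee_pos: [502.0, 148.4, 340.3]
tcp_rot: [3.113, -0.41, 0.002]
force: [-2.0, -0.8, 3.7]
width: 0.005
```

```bash
python3 - <<'E'
from st import *
show()
for c in["scene","side"]:
    cv2.imwrite(f"pics/{c}1z.png",cv2.resize(robot.get_image(c)[180:330,150:350,::-1],None,fx=3,fy=3))
show()
E
```

```text
t 4.23 tip [502.2 148.1 158.3] grip [502.2 148.1 177.3] yaw -15.0 z [ 0.001 -0.002 -1.   ] F [-2.  -0.8  3.7] T [-0.16  0.33 -0.01] w 0.005
levelling rot deg [0.09 0.06 0.  ]
t 4.33 tip [502.2 148.2 158.2] grip [502.2 148.2 177.2] yaw -15.0 z [ 0.001 -0.001 -1.   ] F [-3.  -0.5  3.9] T [-0.13  0.35 -0.02] w 0.004
levelling rot deg [0.08 0.05 0.  ]
```

View pics/side1z.png

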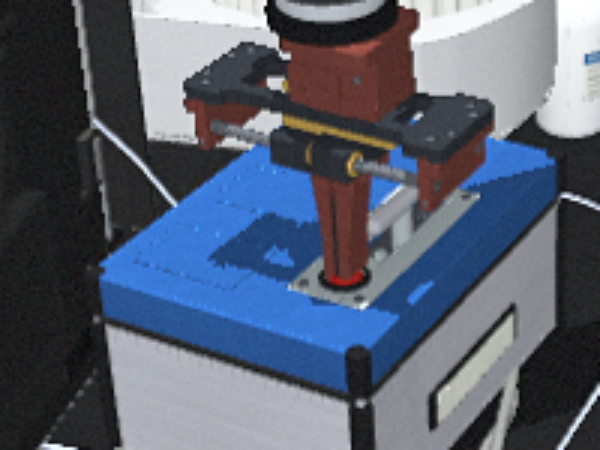

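The side view shows that the handle has popped up. I raise the tool and look again.

Request:
servo_tool:
  deltas:
    - [0,0,0.01,0,0,0,0]
    - [0,0,0.03,0,0,0,0]
    - [0,-0.01,0.03,0,0,0,50]
    - [-0.005,-0.03,0.01,0,0,0.5,50]
    - [-0.005,-0.03,0,0,0,0.5,50]
    - [-0.005,-0.02,0,0,0,0,50]
    - [0,0,0,0,0,0,50]
    - [0,0,0,0,0,0,50]

```text
time_s: 5.0
ee_pos: [486.2, 56.8, 427.5]
tcp_rot: [-3.118, 0.374, -0.008]
force: [0.7, 0.7, -0.2]
width: 0.423
```

```bash
python3 - <<'E'
from st import *
show()
C=cam("wrist");im=robot.get_image("wrist");cv2.imwrite("pics/w3.png",im[:,:,::-1])
for n in ["release_button","t_handle"]:
    for d in robot.trace(n,"wrist"):
        print(n,d["score"],d["location"],d["pixels"].sum(),atz(C,d["location"],160 if n[0]=="r" else 172))
        if n[0]=="t":
            r=cv2.minAreaRect(np.argwhere(d["pixels"])[:,::-1].astype(np.float32));b=cv2.boxPoints(r);print(r,[atz(C,p,175)[:2].round(1).tolist() for p in b])
E
```

```text
t 5.0 tip [487.1  57.  245.5] grip [487.   57.  264.5] yaw -13.7 z [ 0.005  0.001 -1.   ] F [ 0.7  0.7 -0.2] T [ 0.03 -0.04  0.01] w 0.423
levelling rot deg [-0.05  0.29 -0.  ]
release_button 0.74 [314.9, 109.3] 845 [504.15985831 149.36250357 160.        ]
t_handle 0.9 [313.1, 208.3] 2085 [487.09425266  84.67872797 172.        ]
((314.5, 210.0), (106.0, 29.0), 90.0) [[487.2, 120.6], [505.8, 116.0], [488.8, 44.3], [468.7, 49.2]]
```

View pics/w3.png

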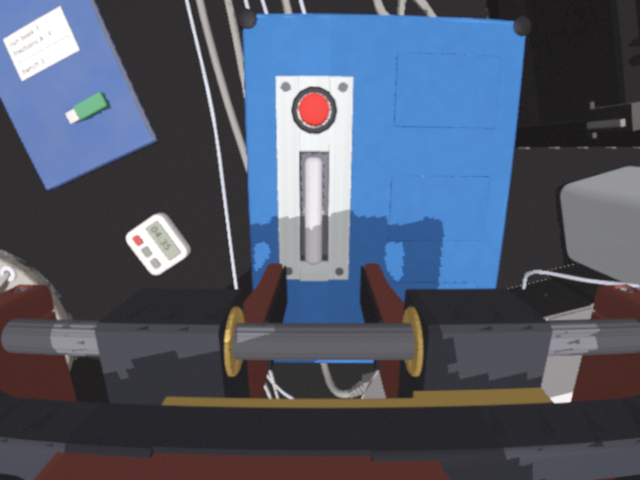

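Wrist view: the raised bar runs from (313,155) to (314,262), centred at about (486.5,83), and is lined up with the jaws. I move over it and descend to a tip height of about 157.

Request:
servo_tool:
  deltas:
    - [0,0.018,-0.01,0,0.3,0,50]
    - [0,0.008,-0.03,0,0,0,50]
    - [0,0.002,-0.02,0,0,0,50]
    - [0,0,0,0,0,0,50]
    - [0,0,0,0,0,0,50]

```text
time_s: 5.57
ee_pos: [487.0, 93.7, 365.8]
tcp_rot: [-3.116, 0.356, 0.001]
force: [0.2, -0.3, 1.1]
width: 0.504
```

```bash
python3 -c "
from st import *
show()"
```

```text
t 5.57 tip [487.   94.8 183.8] grip [487.   94.7 202.8] yaw -13.0 z [ 0.     0.006 -1.   ] F [ 0.2 -0.3  1.1] T [-0.02 -0.07 -0.03] w 0.504
levelling rot deg [-0.32  0.01  0.  ]
```

Request:
servo_tool:
  deltas:
    - [-0.001,-0.008,-0.008,-0.3,0,-0.7,50]
    - [0,-0.002,-0.008,0,0,0,50]
    - [0,0,-0.003,0,0,0,50]
    - [0,0,0,0,0,0,50]
    - [0,0,0,0,0,0,50]

```text
time_s: 5.98
ee_pos: [486.9, 83.3, 347.6]
tcp_rot: [-3.118, 0.377, -0.005]
force: [1.0, 0.0, -0.2]
width: 0.498
```

```bash
python3 -c "
from st import *
show()"
```

```text
t 5.98 tip [487.5  83.3 165.6] grip [487.5  83.3 184.6] yaw -13.8 z [ 0.003  0.    -1.   ] F [ 1.   0.  -0.2] T [ 0.02 -0.03  0.05] w 0.498
levelling rot deg [-0.02  0.19 -0.  ]
```

Request:
servo_tool:
  deltas:
    - [-0.0005,0,-0.004,0,0.2,0,50]
    - [0,0,-0.004,0,0,0,50]
    - [0,0,-0.001,0,0,0,50]
    - [0,0,0,0,0,0,10]
    - [0,0,0,0,0,0,5]
    - [0,0,0,0,0,0,0]
    - [0,0,0,0,0,0,0]
  force: 25

```text
time_s: 6.57
ee_pos: [486.9, 83.1, 338.9]
tcp_rot: [-3.118, 0.378, -0.003]
force: [-0.2, -0.1, 0.3]
width: 0.235
```

```bash
python3 -c "
from st import *
show()"
```

```text
t 6.57 tip [487.3  83.2 156.9] grip [487.2  83.2 175.9] yaw -13.8 z [ 0.002  0.001 -1.   ] F [-0.2 -0.1  0.3] T [-0.03 -0.05  0.01] w 0.235
levelling rot deg [-0.03  0.1  -0.  ]
```

Request:
servo_tool:
  deltas:
    - [0,0,0,0,0,0,0]
    - [0,0,0,0,0,0,0]
    - [0,0,0,0,0,0,0]
    - [0,0,0,0,0,0,0]

```text
time_s: 6.9
ee_pos: [486.5, 83.3, 339.0]
tcp_rot: [-3.118, 0.378, -0.001]
force: [0.6, 1.2, -0.1]
width: 0.145
```

```bash
python3 -c "
from st import *
show()"
```

```text
t 6.9 tip [486.6  83.4 157. ] grip [486.6  83.4 176. ] yaw -13.8 z [ 0.001  0.    -1.   ] F [ 0.6  1.2 -0.1] T [-0.03  0.03 -0.02] w 0.145
levelling rot deg [-0.02  0.04 -0.  ]
```

Request:
servo_tool:
  deltas:
    - [0,0,0,0,0,-2,0]
    - [0,0,0,0,0,-3,0]
    - [0,0,0,0,0,-3,0]
    - [0,0,0,0,0,-3,0]
    - [0,0,0,0,0,-3,0]

```text
time_s: 7.32
ee_pos: [486.7, 83.2, 339.0]
tcp_rot: [-3.047, 0.766, -0.003]
force: [-0.4, -0.2, -0.5]
width: 0.144
```

```bash
python3 -c "
from st import *
show()"
```

```text
t 7.32 tip [487.   83.2 157. ] grip [487.   83.2 176. ] yaw -28.2 z [ 0.002 -0.    -1.   ] F [-0.4 -0.2 -0.5] T [-0.09 -0.02  0.23] w 0.144
levelling rot deg [ 0.01  0.1  -0.  ]
```

Request:
servo_tool:
  deltas:
    - [0,0,0,0,0,-3,0]
    - [0,0,0,0,0,-3,0]
    - [0,0,0,0,0,-3,0]
    - [0,0,0,0,0,-3,0]
    - [0,0,0,0,0,-3,0]
    - [0,0,0,0,0,-3,0]
    - [0,0,0,0,0,-3,0]
    - [0,0,0,0,0,-2,0]

```text
time_s: 7.98
ee_pos: [487.0, 83.2, 339.1]
tcp_rot: [2.821, -1.381, 0.006]
force: [0.4, -0.3, -0.6]
width: 0.148
```

```bash
python3 -c "
from st import *
show()"
```

```text
t 7.98 tip [487.6  82.7 157.1] grip [487.6  82.8 176.1] yaw -52.2 z [ 0.003 -0.003 -1.   ] F [ 0.4 -0.3 -0.6] T [-0.06  0.12  0.13] w 0.148
levelling rot deg [ 0.15  0.18 -0.  ]
```

Request:
servo_tool:
  deltas:
    - [0,0,0,0,0,-2,0]
    - [0,0,0,0,0,-2,0]
    - [0,0,0,0,0,-1.5,0]

```text
time_s: 8.23
ee_pos: [487.1, 83.2, 339.2]
tcp_rot: [2.748, -1.52, 0.007]
force: [0.4, -0.3, 0.8]
width: 0.143
```

```bash
python3 -c "
from st import *
show()"
```

```text
t 8.23 tip [487.7  82.6 157.2] grip [487.7  82.7 176.2] yaw -57.9 z [ 0.003 -0.004 -1.   ] F [ 0.4 -0.3  0.8] T [-0.07  0.19  0.1 ] w 0.143
levelling rot deg [ 0.2  0.2 -0. ]
```

Request:
servo_tool:
  deltas:
    - [0,0,0,0,0,-1.5,0]
    - [0,0,0,0,0,-1.5,0]

```text
time_s: 8.4
ee_pos: [487.2, 83.2, 339.3]
tcp_rot: [2.705, -1.594, 0.008]
force: [-0.2, -0.8, 1.4]
width: 0.144
```

```bash
python3 -c "
from st import *
show()"
```

```text
t 8.4 tip [487.8  82.5 157.3] grip [487.8  82.5 176.3] yaw -61.0 z [ 0.004 -0.004 -1.   ] F [-0.2 -0.8  1.4] T [-0.01  0.22  0.08] w 0.144
levelling rot deg [ 0.24  0.21 -0.  ]
```

Request:
servo_tool:
  deltas:
    - [0,0,0,0,0,-1.5,0]
    - [0,0,0,0,0,-1.5,0]

```text
time_s: 8.57
ee_pos: [487.3, 83.2, 339.7]
tcp_rot: [2.661, -1.667, 0.009]
force: [0.2, 0.6, 0.5]
width: 0.145
```

```bash
python3 -c "
from st import *
show()"
```

```text
t 8.57 tip [488.   82.4 157.7] grip [487.9  82.5 176.7] yaw -64.1 z [ 0.004 -0.005 -1.   ] F [0.2 0.6 0.5] T [-0.05  0.22  0.14] w 0.145
levelling rot deg [ 0.27  0.22 -0.  ]
```

Request:
servo_tool:
  deltas:
    - [0,0,0,0,0,-1.5,0]
    - [0,0,0,0,0,-1,0]

```text
time_s: 8.73
ee_pos: [487.3, 83.2, 339.8]
tcp_rot: [2.622, -1.727, 0.009]
force: [-0.1, 0.7, 0.3]
width: 0.145
```

```bash
python3 -c "
from st import *
show()"
```

```text
t 8.73 tip [488.   82.3 157.8] grip [487.9  82.4 176.8] yaw -66.8 z [ 0.004 -0.005 -1.   ] F [-0.1  0.7  0.3] T [0.03 0.11 0.15] w 0.145
levelling rot deg [ 0.29  0.22 -0.  ]
```

Request:
servo_tool:
  deltas:
    - [0,0,0,0,0,-1,0]

```text
time_s: 8.82
ee_pos: [487.3, 83.2, 339.7]
tcp_rot: [2.606, -1.751, 0.01]
force: [-0.5, -0.3, -0.1]
width: 0.144
```

```bash
python3 -c "
from st import *
show()"
```

```text
t 8.82 tip [488.   82.3 157.7] grip [488.   82.4 176.7] yaw -67.8 z [ 0.004 -0.005 -1.   ] F [-0.5 -0.3 -0.1] T [-0.02  0.14  0.21] w 0.144
levelling rot deg [ 0.3   0.22 -0.  ]
```

Request:
servo_tool:
  deltas:
    - [0,0,0,0,0,-1,0]

```text
time_s: 8.9
ee_pos: [487.3, 83.2, 339.7]
tcp_rot: [2.59, -1.775, 0.01]
force: [0.0, 0.2, -0.7]
width: 0.144
```

```bash
python3 -c "
from st import *
show()"
```

```text
t 8.9 tip [488.   82.2 157.8] grip [488.   82.3 176.8] yaw -68.8 z [ 0.004 -0.005 -1.   ] F [ 0.   0.2 -0.7] T [0.   0.12 0.31] w 0.144
levelling rot deg [ 0.31  0.22 -0.  ]
```

Request:
servo_tool:
  deltas:
    - [0,0,0,0,0,-1,0]

```text
time_s: 8.98
ee_pos: [487.4, 83.3, 339.8]
tcp_rot: [2.573, -1.798, 0.01]
force: [2.6, -0.0, -0.7]
width: 0.147
```

```bash
python3 -c "
from st import *
show()"
```

```text
t 8.98 tip [488.2  82.3 157.8] grip [488.1  82.4 176.8] yaw -69.9 z [ 0.004 -0.006 -1.   ] F [ 2.6 -0.  -0.7] T [ 0.14 -0.45  0.26] w 0.147
levelling rot deg [ 0.32  0.24 -0.  ]
```

The stop is felt at about yaw −69, roughly 55° of turn: torque rose from 0.1 to 0.3 N·m. The lid has already risen slightly. I ease back about 0.8°, firm up the grip and start lifting.

Request:
servo_tool:
  deltas:
    - [0,0,0,0,0,0.8,0]
    - [0,0,0,0,0,0,0]
    - [0,0,0,0,0,0,0]
  force: 40

```text
time_s: 9.23
ee_pos: [487.5, 83.3, 339.8]
tcp_rot: [2.587, -1.78, 0.011]
force: [0.3, -0.4, 0.3]
width: 0.144
```

```bash
cat > lid.py <<'E'
from st import *
import sys
YC=np.radians(-13.8);X=np.array([np.cos(YC),np.sin(YC),0]);Y=np.array([-np.sin(YC),np.cos(YC),0]);Z=np.array([0,0,1.])
H=np.array([486.6,83.4,0])+150*X+120*Z
def est(s):
    R=cv2.Rodrigues(np.array(s["tcp_rot"]))[0];e=np.array(s["ee_pos"]);g=e+R@[0,0,163]-H
    a=np.arctan2(g@Z,-(g@X));a0=np.arctan2(56.8,150)
    n=-R[:,2]
    return np.degrees(a-a0),np.hypot(g@Z,g@X),np.degrees(np.arctan2(n@X,n@Z)),np.degrees(np.arcsin(n@Y)),g@Y
def plan(s,dth,dphi,n):
    th,r,ph,_,gy=est(s);e=np.array(s["ee_pos"]);rows=[]
    for k in range(n):
        def P(t,p): a=np.radians(t)+np.arctan2(56.8,150);p=np.radians(p);return -160.4*np.cos(a)*X+160.4*np.sin(a)*Z+163*(np.sin(p)*X+np.cos(p)*Z)
        d=P(th+dth*(k+1),ph+dphi*(k+1))-P(th+dth*k,ph+dphi*k)
        print((d/1000).round(4).tolist(),(Y*dphi).round(2).tolist())
if __name__=="__main__":
    s=show();print("theta %.1f r %.1f(160.4) tilt %.1f side %.1f gy %.1f"%est(s),"q",np.round(s["joint_positions"],2))
    if len(sys.argv)>1: plan(s,float(sys.argv[1]),float(sys.argv[2]),int(sys.argv[3]))
E
python3 lid.py 1.5 1.5 8
```

```text
t 9.23 tip [488.4  82.3 157.8] grip [488.3  82.4 176.8] yaw -69.1 z [ 0.005 -0.005 -1.   ] F [ 0.3 -0.4  0.3] T [0.05 0.01 0.14] w 0.144
levelling rot deg [ 0.31  0.27 -0.  ]
theta 0.2 r 158.7(160.4) tilt -0.3 side 0.2 gy -0.5 q [ 0.08  0.29 -0.44  2.02  0.17  0.86 -1.66]
[0.0057, -0.0014, 0.0039] [0.36, 1.46, 0.0]
[0.0057, -0.0014, 0.0037] [0.36, 1.46, 0.0]
[0.0058, -0.0014, 0.0036] [0.36, 1.46, 0.0]
[0.0059, -0.0015, 0.0034] [0.36, 1.46, 0.0]
[0.006, -0.0015, 0.0032] [0.36, 1.46, 0.0]
[0.0061, -0.0015, 0.0031] [0.36, 1.46, 0.0]
[0.0062, -0.0015, 0.0029] [0.36, 1.46, 0.0]
[0.0062, -0.0015, 0.0027] [0.36, 1.46, 0.0]
```

Request:
servo_tool:
  deltas:
    - [0.0057,-0.0014,0.0039,0.36,1.46,0,0]
    - [0.0057,-0.0014,0.0037,0.36,1.46,0,0]
    - [0.0058,-0.0014,0.0036,0.36,1.46,0,0]
    - [0.0059,-0.0015,0.0034,0.36,1.46,0,0]

```text
time_s: 9.57
ee_pos: [510.2, 77.5, 351.7]
tcp_rot: [2.556, -1.752, -0.148]
force: [1.8, 1.7, -9.3]
width: 0.145
```

```bash
python3 lid.py 1.5 1.5 8
```

```text
t 9.57 tip [491.9  81.4 170.6] grip [493.8  81.  189.5] yaw -69.0 z [-0.101  0.021 -0.995] F [ 1.8  1.7 -9.3] T [ 0.23 -0.78  0.14] w 0.145
levelling rot deg [-1.23 -5.77 -0.14]
theta 5.3 r 158.5(160.4) tilt 5.9 side 0.2 gy -0.6 q [ 0.11  0.34 -0.44  1.93  0.11  1.   -1.58]
[0.006, -0.0015, 0.0033] [0.36, 1.46, 0.0]
[0.006, -0.0015, 0.0031] [0.36, 1.46, 0.0]
[0.0061, -0.0015, 0.0029] [0.36, 1.46, 0.0]
[0.0062, -0.0015, 0.0028] [0.36, 1.46, 0.0]
[0.0063, -0.0015, 0.0026] [0.36, 1.46, 0.0]
[0.0063, -0.0016, 0.0024] [0.36, 1.46, 0.0]
[0.0064, -0.0016, 0.0023] [0.36, 1.46, 0.0]
[0.0064, -0.0016, 0.0021] [0.36, 1.46, 0.0]
```

Lid lifting at about 9 N, as expected. Continue.

Request:
servo_tool:
  deltas:
    - [0.006,-0.0015,0.0034,0.36,1.46,0,0]
    - [0.006,-0.0015,0.0033,0.36,1.46,0,0]
    - [0.0061,-0.0015,0.0031,0.36,1.46,0,0]
    - [0.0062,-0.0015,0.003,0.36,1.46,0,0]
    - [0.0063,-0.0015,0.0028,0.36,1.46,0,0]
    - [0.0063,-0.0016,0.0026,0.36,1.46,0,0]
    - [0.0064,-0.0016,0.0024,0.36,1.46,0,0]
    - [0.0064,-0.0016,0.0022,0.36,1.46,0,0]

```text
time_s: 10.23
ee_pos: [559.6, 65.4, 366.3]
tcp_rot: [2.468, -1.681, -0.468]
force: [-1.0, 0.8, -7.2]
width: 0.142
```

```bash
python3 lid.py 2 1.9 8
```

```text
t 10.23 tip [501.8  79.  194.2] grip [507.8  77.5 212.2] yaw -70.0 z [-0.318  0.074 -0.945] F [-1.   0.8 -7.2] T [-0.   -0.88  0.15] w 0.142
levelling rot deg [ -4.59 -18.49  -1.48]
theta 15.0 r 157.7(160.4) tilt 19.1 side 0.2 gy -0.6 q [ 0.14  0.46 -0.44  1.74  0.03  1.28 -1.49]
[0.0082, -0.002, 0.0026] [0.45, 1.85, 0.0]
[0.0083, -0.002, 0.0023] [0.45, 1.85, 0.0]
[0.0084, -0.0021, 0.0021] [0.45, 1.85, 0.0]
[0.0084, -0.0021, 0.0018] [0.45, 1.85, 0.0]
[0.0085, -0.0021, 0.0015] [0.45, 1.85, 0.0]
[0.0085, -0.0021, 0.0012] [0.45, 1.85, 0.0]
[0.0086, -0.0021, 0.0009] [0.45, 1.85, 0.0]
[0.0086, -0.0021, 0.0006] [0.45, 1.85, 0.0]
```

```bash
python3 lid.py 2 1.4 8|tail -8
```

```text
[0.0069, -0.0017, 0.0031] [0.33, 1.36, 0.0]
[0.007, -0.0017, 0.0029] [0.33, 1.36, 0.0]
[0.0071, -0.0017, 0.0027] [0.33, 1.36, 0.0]
[0.0072, -0.0018, 0.0025] [0.33, 1.36, 0.0]
[0.0073, -0.0018, 0.0023] [0.33, 1.36, 0.0]
[0.0074, -0.0018, 0.002] [0.33, 1.36, 0.0]
[0.0075, -0.0018, 0.0018] [0.33, 1.36, 0.0]
[0.0076, -0.0019, 0.0016] [0.33, 1.36, 0.0]
```

Request:
servo_tool:
  deltas:
    - [0.0069,-0.0017,0.0034,0.3,1.25,0,0]
    - [0.007,-0.0017,0.0032,0.3,1.25,0,0]
    - [0.0071,-0.0017,0.003,0.3,1.25,0,0]
    - [0.0072,-0.0018,0.0028,0.3,1.25,0,0]
    - [0.0073,-0.0018,0.0026,0.3,1.25,0,0]
    - [0.0074,-0.0018,0.0024,0.3,1.25,0,0]
    - [0.0075,-0.0018,0.0022,0.3,1.25,0,0]
    - [0.0076,-0.0019,0.002,0.3,1.25,0,0]

```text
time_s: 10.9
ee_pos: [613.2, 53.7, 377.0]
tcp_rot: [2.362, -1.59, -0.745]
force: [-5.3, 2.0, -4.9]
width: 0.143
```

```bash
python3 lid.py 2 1.6 8; python3 -c "
from st import *
cv2.imwrite('pics/side4.png',robot.get_image('side')[80:400,100:520,::-1])"
```

```text
t 10.9 tip [520.6  74.2 221.6] grip [530.3  72.1 237.8] yaw -72.0 z [-0.509  0.113 -0.853] F [-5.3  2.  -4.9] T [ 0.16 -0.28  0.1 ] w 0.143
levelling rot deg [ -7.88 -30.41  -4.01]
theta 27.6 r 157.7(160.4) tilt 31.4 side 0.7 gy -0.6 q [ 0.14  0.59 -0.43  1.53 -0.02  1.56 -1.46]
[0.0079, -0.0019, 0.0012] [0.38, 1.55, 0.0]
[0.0079, -0.0019, 0.001] [0.38, 1.55, 0.0]
[0.008, -0.002, 0.0007] [0.38, 1.55, 0.0]
[0.008, -0.002, 0.0004] [0.38, 1.55, 0.0]
[0.008, -0.002, 0.0002] [0.38, 1.55, 0.0]
[0.0081, -0.002, -0.0001] [0.38, 1.55, 0.0]
[0.0081, -0.002, -0.0003] [0.38, 1.55, 0.0]
[0.0081, -0.002, -0.0006] [0.38, 1.55, 0.0]
```

View pics/side4.png

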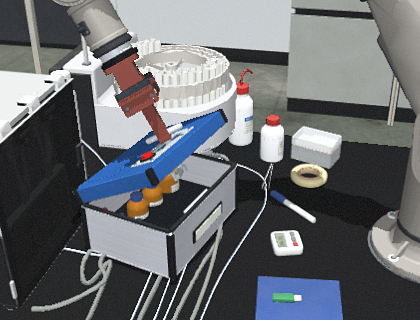

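The side view shows the lid at about 28°, held by the gripper, with the amber bottles visible and the bench bottles untouched. Continue, tilting less because of joint 6.

```bash
python3 lid.py 2 1.1 8|tail -8
```

```text
[0.0067, -0.0016, 0.002] [0.26, 1.07, 0.0]
[0.0068, -0.0017, 0.0018] [0.26, 1.07, 0.0]
[0.0069, -0.0017, 0.0016] [0.26, 1.07, 0.0]
[0.007, -0.0017, 0.0014] [0.26, 1.07, 0.0]
[0.007, -0.0017, 0.0011] [0.26, 1.07, 0.0]
[0.0071, -0.0017, 0.0009] [0.26, 1.07, 0.0]
[0.0072, -0.0018, 0.0007] [0.26, 1.07, 0.0]
[0.0072, -0.0018, 0.0005] [0.26, 1.07, 0.0]
```

Request:
servo_tool:
  deltas:
    - [0.0067,-0.0016,0.002,0.23,0.95,0,0]
    - [0.0068,-0.0017,0.0018,0.23,0.95,0,0]
    - [0.0069,-0.0017,0.0016,0.23,0.95,0,0]
    - [0.007,-0.0017,0.0014,0.23,0.95,0,0]
    - [0.007,-0.0017,0.0011,0.23,0.95,0,0]
    - [0.0071,-0.0017,0.0009,0.23,0.95,0,0]
    - [0.0072,-0.0018,0.0007,0.23,0.95,0,0]
    - [0.0072,-0.0018,0.0005,0.23,0.95,0,0]

```text
time_s: 11.62
ee_pos: [662.1, 43.8, 377.8]
tcp_rot: [2.255, -1.497, -0.964]
force: [-8.5, 1.4, -0.4]
width: 0.142
```

```bash
python3 lid.py 2 1.1 8
```

```text
t 11.62 tip [542.9  68.6 242.5] grip [555.3  66.  256.7] yaw -74.6 z [-0.655  0.136 -0.743] F [-8.5  1.4 -0.4] T [0.2  0.54 0.06] w 0.142
levelling rot deg [-11.19 -40.51  -7.12]
theta 39.2 r 157.9(160.4) tilt 42.0 side 1.4 gy -0.5 q [ 0.13  0.71 -0.41  1.34 -0.05  1.79 -1.44]
[0.007, -0.0017, 0.0006] [0.26, 1.07, 0.0]
[0.007, -0.0017, 0.0004] [0.26, 1.07, 0.0]
[0.0071, -0.0017, 0.0002] [0.26, 1.07, 0.0]
[0.0071, -0.0017, -0.0001] [0.26, 1.07, 0.0]
[0.0071, -0.0018, -0.0003] [0.26, 1.07, 0.0]
[0.0072, -0.0018, -0.0005] [0.26, 1.07, 0.0]
[0.0072, -0.0018, -0.0007] [0.26, 1.07, 0.0]
[0.0072, -0.0018, -0.0009] [0.26, 1.07, 0.0]
```

```bash
python3 lid.py 2 0.4 8|tail -8
```

```text
[0.0056, -0.0014, 0.002] [0.1, 0.39, 0.0]
[0.0057, -0.0014, 0.0018] [0.1, 0.39, 0.0]
[0.0057, -0.0014, 0.0016] [0.1, 0.39, 0.0]
[0.0058, -0.0014, 0.0014] [0.1, 0.39, 0.0]
[0.0059, -0.0014, 0.0012] [0.1, 0.39, 0.0]
[0.0059, -0.0015, 0.001] [0.1, 0.39, 0.0]
[0.006, -0.0015, 0.0008] [0.1, 0.39, 0.0]
[0.006, -0.0015, 0.0007] [0.1, 0.39, 0.0]
```

Request:
servo_tool:
  deltas:
    - [0.0056,-0.0014,0.002,0.1,0.35,0,0]
    - [0.0057,-0.0014,0.0018,0.1,0.35,0,0]
    - [0.0057,-0.0014,0.0016,0.1,0.35,0,0]
    - [0.0058,-0.0014,0.0014,0.1,0.35,0,0]

```text
time_s: 11.95
ee_pos: [680.9, 40.2, 379.3]
tcp_rot: [2.225, -1.466, -1.022]
force: [-9.1, 0.9, -1.8]
width: 0.14
```

```bash
python3 lid.py 2 0.4 6
```

```text
t 11.95 tip [554.8  65.5 250.6] grip [567.9  62.9 264. ] yaw -75.3 z [-0.693  0.139 -0.707] F [-9.1  0.9 -1.8] T [0.27 0.71 0.07] w 0.14
levelling rot deg [-12.13 -43.37  -8.14]
theta 44.6 r 158.5(160.4) tilt 45.0 side 1.7 gy -0.5 q [ 0.13  0.76 -0.4   1.27 -0.06  1.87 -1.44]
[0.0058, -0.0014, 0.0014] [0.1, 0.39, 0.0]
[0.0058, -0.0014, 0.0013] [0.1, 0.39, 0.0]
[0.0059, -0.0014, 0.0011] [0.1, 0.39, 0.0]
[0.0059, -0.0015, 0.0009] [0.1, 0.39, 0.0]
[0.006, -0.0015, 0.0007] [0.1, 0.39, 0.0]
[0.006, -0.0015, 0.0005] [0.1, 0.39, 0.0]
```

Request:
servo_tool:
  deltas:
    - [0.005,-0.0012,0.0023,-0.05,-0.2,0,0]
    - [0.005,-0.0012,0.0021,-0.05,-0.2,0,0]
    - [0.0051,-0.0012,0.0019,-0.05,-0.2,0,0]
    - [0.0052,-0.0013,0.0017,-0.05,-0.2,0,0]
    - [0.0053,-0.0013,0.0015,-0.05,-0.2,0,0]

```text
time_s: 12.37
ee_pos: [697.7, 37.5, 383.5]
tcp_rot: [2.225, -1.451, -1.039]
force: [-15.9, 0.2, 14.2]
width: 0.144
```

```bash
python3 lid.py; python3 -c "
from st import *
cv2.imwrite('pics/side5.png',robot.get_image('side')[80:400,100:520,::-1])"
```

```text
t 12.37 tip [570.   63.  256.3] grip [583.3  60.4 269.6] yaw -75.2 z [-0.702  0.14  -0.699] F [-15.9   0.2  14.2] T [0.42 4.2  0.26] w 0.144
levelling rot deg [-12.42 -44.01  -8.46]
theta 50.6 r 157.9(160.4) tilt 45.7 side 1.8 gy 0.7 q [ 0.04  0.77 -0.24  1.22 -0.12  1.92 -1.36]
```

View pics/side5.png

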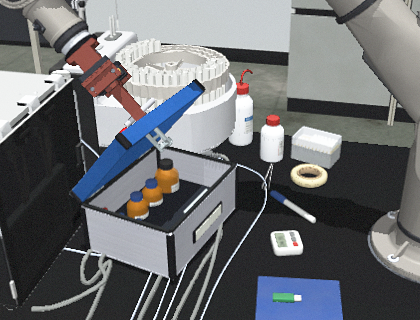

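Lid at about 50°, and joint 6 is near its limit. I open the fingers and back off along the tool axis.

Request:
servo_tool:
  deltas:
    - [0,0,0,0,0,0,35]
    - [0,0,0,0,0,0,35]
    - [0,0,0,0,0,0,35]
    - [0.003,-0.0006,0.003,0,0,0,35]
    - [0.004,-0.001,0.004,0,0,0,40]

```text
time_s: 12.83
ee_pos: [699.5, 37.1, 386.4]
tcp_rot: [2.231, -1.457, -1.03]
force: [0.6, 0.6, 0.4]
width: 0.381
```

```bash
python3 lid.py; python3 -c "
from st import *
cv2.imwrite('pics/side6.png',robot.get_image('side')[80:400,100:520,::-1])"
```

```text
t 12.83 tip [573.   62.8 258.1] grip [586.2  60.1 271.5] yaw -75.1 z [-0.695  0.141 -0.705] F [0.6 0.6 0.4] T [-0.13 -0.7   0.02] w 0.381
levelling rot deg [-12.34 -43.5   -8.3 ]
theta 51.8 r 158.8(160.4) tilt 45.2 side 1.7 gy 1.1 q [ 0.04  0.77 -0.25  1.21 -0.12  1.92 -1.36]
```

View pics/side6.png

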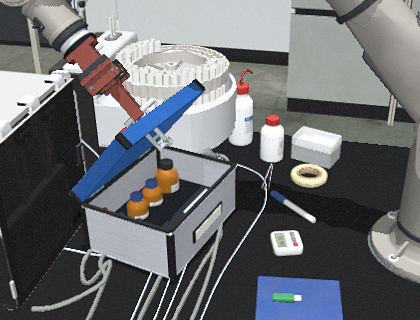

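Request:
servo_tool:
  deltas:
    - [0.006,-0.0015,0.006,0,0,0,45]
    - [0.008,-0.002,0.008,0,0,0,45]
    - [0.01,-0.0025,0.01,0,0,0,45]
    - [0.01,-0.0025,0.012,0,0,0,45]

```text
time_s: 13.22
ee_pos: [707.6, 30.4, 404.2]
tcp_rot: [2.261, -1.489, -0.998]
force: [0.7, -0.1, 0.3]
width: 0.448
```

```bash
python3 lid.py
```

```text
t 13.22 tip [586.8  58.1 271. ] grip [599.4  55.2 284.9] yaw -74.8 z [-0.664  0.153 -0.732] F [ 0.7 -0.1  0.3] T [-0.19 -0.61  0.08] w 0.448
levelling rot deg [-12.54 -41.1   -7.64]
theta 57.7 r 168.3(160.4) tilt 42.9 side 0.6 gy -0.4 q [ 0.05  0.75 -0.24  1.18 -0.12  1.92 -1.36]
```

Request:
servo_tool:
  deltas:
    - [0.012,-0.003,0.012,0,0,0,45]
    - [0.012,-0.003,0.015,0,0,0,45]
    - [0.012,-0.003,0.02,0,0,0,45]
    - [0.01,-0.003,0.025,0,-1,0,45]
    - [0.005,0,0.03,-0.5,-2,0,45]
    - [0,0,0.03,-0.5,-2,0,45]

```text
time_s: 13.72
ee_pos: [708.7, 21.7, 501.0]
tcp_rot: [2.376, -1.589, -0.821]
force: [0.0, 0.6, -0.3]
width: 0.451
```

```bash
python3 lid.py; python3 -c "
from st import *
for c in ['side','scene']: cv2.imwrite('pics/%s7.png'%c,robot.get_image(c)[60:400,100:520,::-1])"
```

```text
t 13.72 tip [612.8  50.8 349.1] grip [622.8  47.8 364.9] yaw -72.5 z [-0.527  0.16  -0.835] F [ 0.   0.6 -0.3] T [-0.16 -0.47  0.04] w 0.451
levelling rot deg [-11.07 -31.54  -4.82]
theta 67.1 r 245.1(160.4) tilt 33.4 side -1.7 gy -2.1 q [ 0.04  0.65 -0.21  1.11 -0.13  1.92 -1.36]
```

View pics/side7.png

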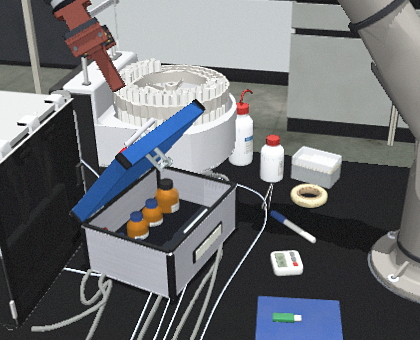

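View pics/scene7.png

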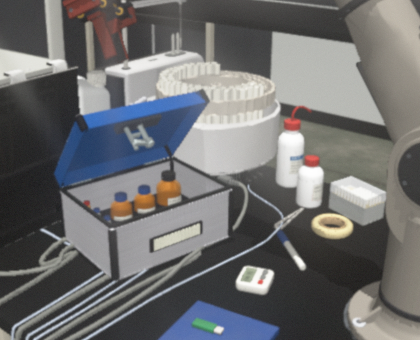

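Gripper clear and the lid standing open. I check the lid angle numerically.

Request:
servo_tool:
  deltas:
    - [0,0,0,0,0,0,45]
    - [0,0,0,0,0,0,45]
    - [0,0,0,0,0,0,45]
    - [0,0,0,0,0,0,45]

```text
time_s: 14.15
ee_pos: [707.5, 22.1, 510.6]
tcp_rot: [2.389, -1.595, -0.806]
force: [0.1, -0.3, -0.9]
width: 0.449
```

```bash
python3 - <<'E'
from lid import *
show()
for c in ["side","scene"]:
    C=cam(c);im=robot.get_image(c).copy();
    for th,col in [(40,(255,0,0)),(50,(0,255,0)),(55,(255,255,0))]:
        t=np.radians(th);P=[]
        for x,y,z in [(0,135,30),(-200,135,30),(-200,-135,30),(0,-135,30)]:
            P.append(H+(x*np.cos(t)+z*np.sin(t))*X+y*Y+(-x*np.sin(t)+z*np.cos(t))*Z)
        cv2.polylines(im,[proj(C,P).round().astype(int).reshape(-1,1,2)],True,col,1)
    cv2.imwrite(f"pics/{c}8.png",cv2.resize(im[130:350,130:360,::-1],None,fx=2.6,fy=2.6))
E
```

```text
t 14.15 tip [613.9  51.3 357.3] grip [623.7  48.3 373.3] yaw -72.2 z [-0.514  0.161 -0.842] F [ 0.1 -0.3 -0.9] T [-0.15 -0.56 -0.04] w 0.449
levelling rot deg [-11.01 -30.71  -4.62]
```

View pics/side8.png

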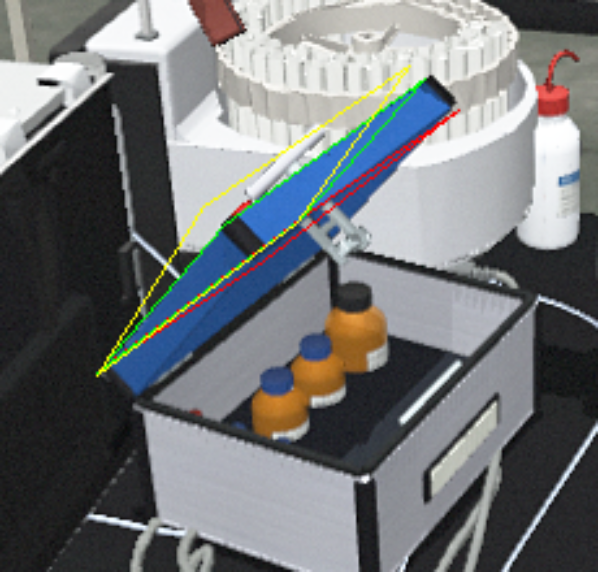

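View pics/scene8.png

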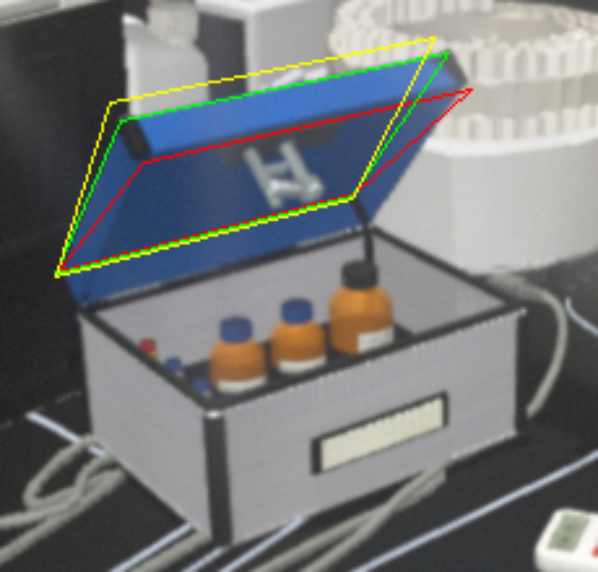

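Both views match the 50° outline, above the required 45°. I ease joint 6 off its limit before handing in.

Request:
servo_tool:
  deltas:
    - [-0.005,0,0.005,-0.5,-3,0,45]
    - [-0.005,0,0.005,-0.5,-3,0,45]
    - [0,0,0,-0.5,-3,0,45]
    - [0,0,0,0,0,0,45]
    - [0,0,0,0,0,0,45]
    - [0,0,0,0,0,0,45]

```text
time_s: 14.75
ee_pos: [698.0, 21.8, 514.4]
tcp_rot: [2.483, -1.647, -0.614]
force: [0.2, 0.1, -0.1]
width: 0.445
```

```bash
python3 - <<'E'
from lid import *
s=show();print(np.round(s["joint_positions"],2),np.round(s["qvel"],2))
print(robot.sign_off())
E
```

```text
t 14.75 tip [628.4  46.7 348.1] grip [635.6  44.1 365.4] yaw -69.7 z [-0.382  0.137 -0.914] F [ 0.2  0.1 -0.1] T [-0.11 -0.34  0.03] w 0.445
levelling rot deg [ -8.57 -22.38  -2.52]
[ 0.04  0.57 -0.21  1.18 -0.08  1.76 -1.33] [ 0.    0.01  0.    0.   -0.    0.02 -0.  ]
the job is handed in; nothing more can be done
None
```

The case is open: its lid stands on its own at about 50°, and I handed the job in at 14.75 s of the 72 s. The hand-in reports no verdict.

- **Button:** I pressed it about 3–4 mm at roughly 4 N, and the handle popped up.
- **Handle:** I turned it about 55° clockwise until I felt the stop. The measured torque rose to about 0.3 N·m, below the 0.5 N·m forcing limit, and I then eased back slightly.
- **Lid:** I raised it by the handle. The force was mostly about 9 N, rising to about 21 N just before release, when joint 6 reached its limit of 1.92 rad. I then let go, backed the gripper away and moved joint 6 back to 1.76 rad.

**Last checks:** the 50° lid outline matched both the scene and side pictures. The gripper was well clear and the tool force read close to zero. In the pictures, the two bottles and the tip box look to be where they started; I did not measure their positions. No check failed or disagreed.

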